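Pack the ridged pasta board under the tool box's swing-up tray

ROBOT

A 6-joint arm with a two-finger parallel gripper is mounted at the origin on the work surface. World frame = base frame: x ahead of the robot, y to its left, z up, the work surface at z = 0. Lengths are in mm, angles in rad, forces in N, time in s.
With the tool pointing down it reaches from about 275 to 750 mm from the base axis. Payload 10.2 kg.
Tool frame: the origin (TCP) lies between the finger pads; the fingertips stand 17 mm ahead of it and the grasp point (between the pads) lies 2 mm behind it; z points along the fingers, y is the line along which they close (so a half turn about z gives the same grasp; the last joint's range is limited). The gripper opens to 85 mm and grips with 20 to 120 N. Pads are 22 mm wide; open, the fingers measure 114 mm over their backs; the gripper's body (76 mm by 85 mm) begins 54 mm behind the grasp point. The pads swing forward as they close: fully open they stand 13 mm farther back than shut.
Start: joints at [0.99, 0.313, 1.498, -0, 1.331, -0.223], TCP at [183.876, 491.753, 248.294] pointing down, gripper open.
Joint ranges: [-2.94, 2.94], [-0.97, 2.17], [0.19, 2.56], [-1.23, 4.37], [0.02, 3.11], [-2.88, 2.88]. Speed limits (rad/s): [2.39, 2.39, 3.01, 3.14, 3.14, 3.14].

INTERFACE

Orientations are given as a unit quaternion [w, x, y, z].
In Python, from rig import * gives the robot as it stands.
- The arm moves only by the tool step_arm, never from a script. Its argument "commands" is text: rows parted by semicolons, each of 7 numbers parted by spaces: the opening, from 0 (shut) to 1 (fully open), then the shift along the tool's x, y, z in cm, then the turn, a rotation vector about the tool's x, y, z in rad. In form: hand x y z rx ry rz; .... A call has 1 to 20 rows; each row is the pose to reach, as a shift and turn from the pose commanded when the call began, along the tool's axes at that moment; what a row does not reach only later rows make up. A row lasts 1/12 s, in which the tool goes at most 41.7 mm and 7.16 degrees, less where a joint would pass 70% of its speed; a pose out of reach is approached as far as the arm can. A call with a gripper value outside its range is refused whole. The fingers move at their own pace and stop on an object; "newtons" is the grip in N (left out, the last holds). Time passes only in rows, so rows that repeat a pose let the fingers close. It gives the time, the measured TCP pose, the force, the opening and the grip force at its end, in the units of the state.
- sense(): the state, without advancing time (a new reading comes with each control period).
- capture(name): name is "scene" or "top" or "wrist"; returns the picture (480x640x3 uint8, red, green, blue); there is no depth.
- camera_model(name): a dict with "mtx" (3x3 intrinsics, pixels), "eye" and "rotation" of the camera in the world. Camera axes: x right, y down, z forward; pixel columns grow to the right and rows downward; lengths in mm; the calibration is good to about 2 mm. A picture is of the moment at which its call begins: read the wrist's pose just before it. camera_model takes no time and is no camera call; for the wrist camera it gives the pose at the moment of the call.
- finish_job(): hands the job in; it is judged then, once.
Trained networks look in the newest picture that a camera, given by its name, has taken for a name from the list of things; names that differ only in an ending like _2 or _b are one class to them, and where a whole thing is asked for, a point or a joint stands for the part that bears it (a point fixed in the world has none). Each returns a list of dicts, best first, with "score" (0 to 1); they miss things now and then, are a little off and sometimes report something else, mostly with a low value. They report only what shows in the picture. A call takes as long as a camera call.
- search_frame(camera, label): "rect" ([centre column, centre row, width, height] in pixels, round what is visible of it).
- trace(camera, label): "mask" (480x640 bool, what is visible of it) and "rect" ([centre column, centre row, width, height] in pixels, round what is visible of it).
- spot_point(camera, label): "xy" ([column, row] in pixels: a listed point, or the origin of a listed thing).
The state is a dict: "time_s": time; "joints": joint angles; "dq": joint speeds; "tau": joint torques, N m; "eef_pos": TCP position; "ee_rot": TCP orientation; "force": force on the tool from outside, world axes, zero at the start; "wrist_torque": the same for the moment, N m; "grip_width": opening from 0.0 (shut) to 1.0 (fully open); "grip_force": force on a finger pad.
Only numpy, scipy, OpenCV 4.12 (cv2) and the standard library are available. Lean on these libraries where they do the work, as an engineer would, in place of code of your own. Each camera call takes 0.05 s, during which the arm holds its last target. There are 200 camera calls.

TASK

Swing the top tray of the pastry tool box right up and back until it stops, and lean the ridged wooden pasta board on the sloping rest in the compartment underneath: foot down in the rest's lip, handle uppermost, back flat against the slope, ridges showing. Then bring the tray back down until it sits fully home on the box. The two cutters stay in the tray, and everything else stays where it is.

Things in the scene. Friction and masses are not known exactly. Their poses are not given: they have to be found in the camera images.
- tray_lift (a joint): tray swing q, rad: 0 = down, fully home; 1.92 = up and back, at its stop. Two pairs of parallel 110 mm links keep the tray level: in the toolbox frame it moves from home by x = 0.11*(cos 0.349 - cos(0.349+q)), z = 0.11*(sin(0.349+q) - sin 0.349): 174 mm back, 47 mm up when open. Stiff rivets: some 10 N moves it, it stays where left and must be pushed down all the way home too.
- toolbox: grey sheet-metal pastry tool box base, fixed to the table, open on top (the tray covers it when home): 168 mm deep (x), 240 mm wide (y; 265 mm over the links), 120 mm high, 3 mm walls and floor. Origin: centre of its underside. Its front faces -x, turned to the robot's left (world +y, more or less); its back, +x, is where the tray swings to, the robot's right.
- tray_lip (a point): middle of the top face of the tray's front pull lip: a level plate 20 mm deep (this point is 10 mm from its front edge), 130 mm wide, 4 mm thick, standing out to the front from the top of the tray's front wall, with free space below; the tray's front wall is flush with the box's. 162 mm above the table when home. Axes as the toolbox.
- tray_floor (a point): centre of the tray's inner floor, axes as the toolbox, 125 mm above the table when home. Aluminium tray, 168 x 240 mm, 40 mm high, 3 mm walls and floor. Its front channel (x from -81 to -27 mm here, full width) is empty; behind a 26 mm high divider lie two cells with a cutter each.
- rest: bent steel easel fixed in the box. Origin: middle of the inner corner of slope and foot lip, 10 mm above the table, 50 mm in front of the box's centre. x runs up the slope (40 degrees from level, to the back), y along the corner (box's y), z square out of the slope. Slope 85 x 90 mm; foot lip 18 mm high along z. A board leaning properly has its origin at x = 70 mm, axes parallel to these.
- pasta_board: ridged wooden pasta board, a flat paddle 140 x 64 x 12 mm, about 0.12 kg, lying on the table in front of the box, ridges up. Origin: middle of its length and width, on the smooth back. x towards the handle end, which points roughly to the robot's right; z out of the ridges. From its foot (x = -70 mm) the blade is 95 mm long and 64 wide, then the handle 45 long and 26 wide.
- board_handle (a point): centre of the board's handle (26 mm wide, 12 mm thick), 47 mm from the board's origin along its x, half-way through its thickness; a good place to grasp across the width.
- cutter_big: steel ring cutter, 64 mm across, 32 mm high, loose in the tray's rear cell on its +y side. Origin: centre of its underside.
- cutter_small: steel ring cutter, 50 mm across, 28 mm high, loose in the tray's rear cell on its -y side. Origin: centre of its underside.
- spice_tin: steel tin, 46 mm across, 45 mm high, standing in the box beside the rest, 85 mm from the box's centre along its +y, under the tray. Leave it.
- scraper: steel bench scraper with a wooden grip, 140 mm wide (y) x 105 mm (x) x 20 mm, lying flat beside the board. Origin: on its underside, near its centre. Leave it.
- flour_tub: white plastic tub, 118 mm across, 110 mm high, at the right. Leave it.
- mixing_bowl: steel bowl, 190 mm across, 85 mm high, at the right. Leave it.

How it is judged:
By the outcome, as a careful person would: the job done as asked, in the order asked, and still so for the second after the job is handed in, with the robot touching nothing.
It also fails if it takes over 72 s, if anything falls off the work surface, if the arm or the gripper's body presses on something with over 40 N, if the wrist force passes 120 N, or if a joint passes its speed limit or range.

## Working session

There is one attempt and no reset: what is moved stays moved. The work goes in short steps, Python scripts to look and compute and a tool call to move; the robot and the scene stay as the last step left them, time stands still between calls to the robot, and variables do not carry over. Pictures are saved under pics/ and viewed, at most 10 in all, crops included, and the job is handed in when it is done.

Besides the shell and the picture viewer there is one more tool, called after "Emit:" as name(argument=value, ...) on one line, values as JSON. step_arm: Moves the arm, as the interface text tells. Its arguments: {"type":"object","properties":{"commands":{"type":"string"},"newtons":{"type":"number"}},"required":["commands"]}

```bash
mkdir -p pics; cat > h.py <<'E'
from rig import *
import numpy as np, cv2
from scipy.spatial.transform import Rotation as R
def ray(cam,px):
    m=camera_model(cam); K=np.array(m["mtx"]); Rm=np.array(m["rotation"]); 
    d=Rm@np.linalg.inv(K)@np.array([px[0],px[1],1.]); return np.array(m["eye"]),d
def atz(cam,px,z):
    e,d=ray(cam,px); return e+d*(z-e[2])/d[2]
def rot():
    q=sense()["ee_rot"]; return R.from_quat([q[1],q[2],q[3],q[0]])
def pose():
    return np.array(sense()["eef_pos"]),rot()
def rel(target,Rt=None):
    p,r=pose(); s=r.inv().apply(np.array(target)-p)/10
    return s.round(2), None if Rt is None else (r.inv()*Rt).as_rotvec().round(3)
def save(cam,n):
    im=np.array(capture(cam)); cv2.imwrite(f"pics/{n}.png",im[:,:,::-1]); return im
E
python3 - <<'E'
from h import *
print(sense())
for c in ["top","scene"]:
    save(c,c+"0"); m=camera_model(c); print(c,np.array(m["eye"]).round(0))
    for l,z in [("tray_lip",162),("tray_floor",125),("pasta_board",0),("board_handle",6),("toolbox",0),("scraper",0),("cutter_big",125),("cutter_small",125)]:
        r=spot_point(c,l)
        for x in r[:2]: print(l,round(x["score"],2),np.round(x["xy"]),atz(c,x["xy"],z).round(1))
E
```

```text
{'time_s': 0.0, 'joints': array([ 9.89569900e-01,  3.13438110e-01,  1.49846202e+00, -3.79942178e-06,
        1.33103478e+00, -2.23370069e-01]), 'dq': array([ 0.00092561,  0.00014578,  0.00195218, -0.00073322,  0.0002842 ,
       -0.00039353]), 'tau': array([ 1.28915242e-03, -4.12258029e+01, -2.59752399e+01, -6.53616144e-05,
        3.98667500e-03, -6.12600232e-06]), 'eef_pos': array([183.74515048, 491.52493565, 247.73177168]), 'ee_rot': array([-2.61072289e-04,  1.77974481e-01,  9.84034874e-01, -6.18271191e-04]), 'force': array([-0.13272526,  0.36675817, -0.48607003]), 'wrist_torque': array([-0.02016499, -0.01196362,  0.03440254]), 'grip_force': 0.0, 'grip_width': 0.9970922593829662}
top [ 491.  -13. 1247.]Traceback (most recent call last):
  File "<stdin>", line 7, in <module>
  File "h.py", line 8, in atz
    e,d=ray(cam,px); return e+d*(z-e[2])/d[2]
        ~~~^^^^^^^^
  File "h.py", line 6, in ray
    d=Rm@np.linalg.inv(K)@np.array([px[0],px[1],1.]); return np.array(m["eye"]),d
      ~~^~~~~~~~~~~~~~~~~
ValueError: matmul: Input operand 1 has a mismatch in its core dimension 0, with gufunc signature (n?,k),(k,m?)->(n?,m?) (size 3 is different from 4)
```

```bash
sed -i 's/Rm=np.array(m\["rotation"\]);/q=m["rotation"]; Rm=R.from_quat([q[1],q[2],q[3],q[0]]).as_matrix()/' h.py
python3 - <<'E'
from h import *
for c in ["top","scene"]:
    save(c,c+"0"); m=camera_model(c); print(c,np.array(m["eye"]).round(0),m["rotation"])
    for l,z in [("tray_lip",162),("tray_floor",125),("pasta_board",0),("board_handle",6),("toolbox",0),("scraper",0),("cutter_big",125),("cutter_small",125)]:
        r=spot_point(c,l)
        for x in r[:2]: print(l,round(x["score"],2),np.round(x["xy"]),atz(c,x["xy"],z).round(1))
E
```

```text
top [ 491.  -13. 1247.] [ 0.01421208 -0.70358611  0.70953197 -0.03645524]
tray_lip 0.89 [242. 224.] [604.2 139.7 162. ]
tray_floor 0.92 [280. 228.] [599.1  50.9 125. ]
pasta_board 0.7 [177. 218.] [638.6 342.7   0. ]
pasta_board 0.42 [436. 204.] [ 673.8 -382.1    0. ]
board_handle 0.95 [190. 227.] [613.9 303.4   6. ]
toolbox 0.86 [279. 237.] [586.1  60.    0. ]
scraper 0.67 [180. 280.] [468.  332.6   0. ]
cutter_big 0.61 [290. 212.] [638.1  24.  125. ]
cutter_small 0.62 [293. 262.] [512.8  17.7 125. ]
cutter_small 0.25 [453. 264.] [ 505. -385.  125.]
scene [1154.  397.  857.] [-0.17136234  0.42979638  0.82241547 -0.33097254]
tray_lip 0.85 [391. 275.] [606.  144.2 162. ]
tray_lip 0.74 [497. 323.] [596.7 338.8 162. ]
tray_floor 0.85 [349. 264.] [597.5  52.1 125. ]
tray_floor 0.22 [347. 301.] [675.   97.7 125. ]
pasta_board 0.59 [473. 393.] [637.6 349.2   0. ]
toolbox 0.56 [350. 300.] [587.3  51.3   0. ]
scraper 0.68 [496. 325.] [471.9 326.    0. ]
cutter_big 0.77 [325. 269.] [635.6  22.  125. ]
cutter_small 0.6 [361. 234.] [517.6  28.4 125. ]
```

View pics/top0.png

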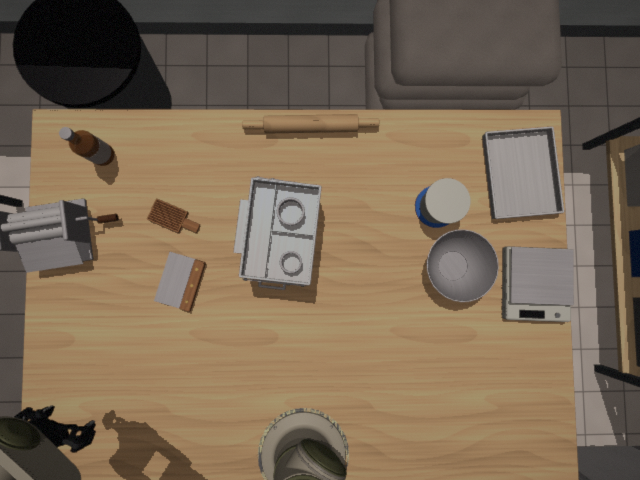

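View pics/scene0.png

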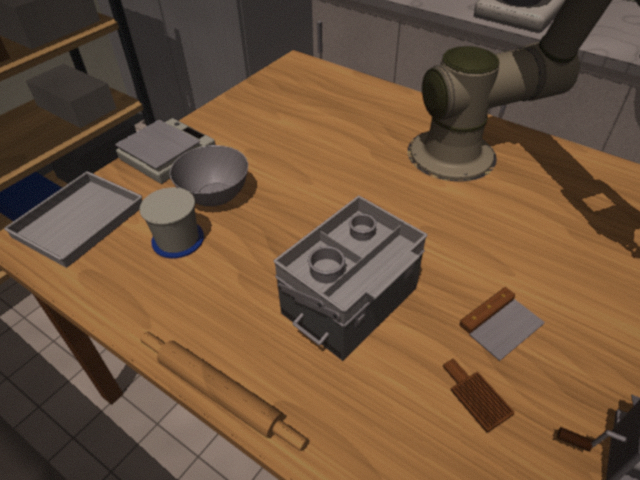

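```bash
python3 - <<'E'
from h import *
for px in [(253,180),(321,187),(243,279),(190,227),(177,218)]: print(px,atz("top",px,162).round(1))
p,r=pose(); print(p.round(1)); print(r.as_matrix().round(3)); m=camera_model("wrist"); print(np.array(m["mtx"]).round(0),(r.inv().apply(np.array(m["eye"])-p)).round(1))
q=m["rotation"];print((r.inv()*R.from_quat([q[1],q[2],q[3],q[0]])).as_matrix().round(2))
a=np.deg2rad(-93.5); X=np.array([np.cos(a),np.sin(a),0]); Z=np.array([0,0,-1.])
# tool y = -X (box), x = y x z
y=-X; x=np.cross(y,Z); Rt=R.from_matrix(np.c_[x,y,Z])
print(rel([603,170,300],Rt))
E
```

```text
(253, 180) [712.4 113.6 162. ]
(321, 187) [694.5 -51.9 162. ]
(243, 279) [472.5 137.1 162. ]
(190, 227) [598.4 264.4 162. ]
(177, 218) [620.4 295.6 162. ]
[183.9 491.7 248.3]
[[-0.937  0.35   0.   ]
 [ 0.35   0.937 -0.   ]
 [-0.    -0.    -1.   ]]
[[370.   0. 320.]
 [  0. 370. 236.]
 [  0.   0.   1.]] [  82.7    0.  -123.9]
[[ 0.   -0.95 -0.32]
 [ 1.    0.   -0.  ]
 [ 0.   -0.32  0.95]]
(array([-50.53, -15.46,  -5.17]), array([-0.   ,  0.   , -0.297]))
```

Emit:
step_arm(commands="0.6 -50 -15.5 -5 0 0 -0.257;0.6 -50 -15.5 -5 0 0 -0.257;0.6 -50 -15.5 -5 0 0 -0.257;0.6 -50 -15.5 -5 0 0 -0.257;0.6 -50 -15.5 -5 0 0 -0.257;0.6 -50 -15.5 -5 0 0 -0.257;0.6 -50 -15.5 -5 0 0 -0.257;0.6 -50 -15.5 -5 0 0 -0.257;0.6 -50 -15.5 -5 0 0 -0.257;0.6 -50 -15.5 -5 0 0 -0.257;0.6 -50 -15.5 -5 0 0 -0.257;0.6 -50 -15.5 -5 0 0 -0.257;0.6 -50 -15.5 -5 0 0 -0.257;0.6 -50 -15.5 -5 0 0 -0.257;0.6 -50 -15.5 -5 0 0 -0.257;0.6 -50 -15.5 -5 0 0 -0.257;0.6 -50 -15.5 -5 0 0 -0.257", newtons=60)

```text
time_s: 2.42
eef_pos: [597.2, 172.4, 298.5]
ee_rot: [-0.0, 0.05, 0.999, 0.0]
force: [-0.3, -0.0, -0.1]
grip_width: 0.603
grip_force: 0.0
```

```bash
python3 - <<'E'
from h import *
save("wrist","w1"); print(pose()[0].round(1))
for l,z in [("tray_lip",162),("tray_floor",125),("cutter_big",125),("cutter_small",125)]:
    for x in spot_point("wrist",l)[:1]: print(l,round(x["score"],2),np.round(x["xy"]),atz("wrist",x["xy"],z).round(1))
E
```

```text
[597.2 172.5 298.6]
tray_lip 0.66 [282. 233.] [596.6 144.4 162. ]
tray_floor 0.61 [174. 220.] [588.6  51.3 125. ]
cutter_big 0.82 [160. 271.] [633.1  28.4 125. ]
cutter_small 0.86 [124. 130.] [513.3  28.4 125. ]
```

View pics/w1.png

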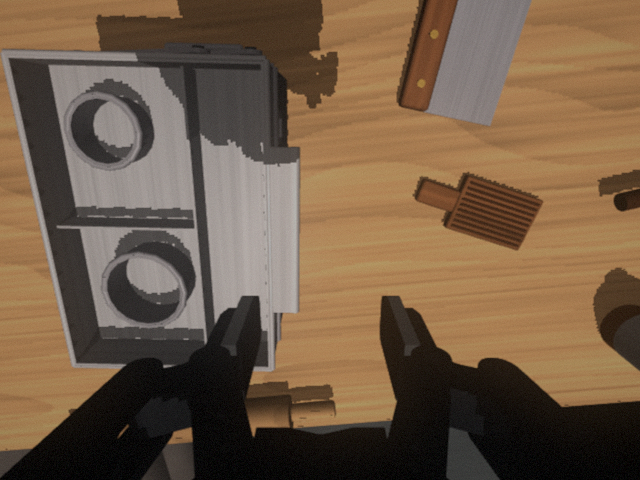

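```bash
python3 - <<'E'
from h import *
for px in [(264,54),(274,369),(6,53),(77,366),(300,148),(298,312),(280,148)]: print(px,atz("wrist",px,162).round(1))
print("board",[atz("wrist",p,12).round(1) for p in [(417,190),(543,203),(520,248),(472,174),(447,212),(427,178)]])
for l,z in [("pasta_board",6),("board_handle",6)]:
    for x in spot_point("wrist",l)[:1]: print(l,round(x["score"],2),np.round(x["xy"]),atz("wrist",x["xy"],z).round(1))
E
```

```text
(264, 54) [477.2 148.4 162. ]
(274, 369) [716.2 121.3 162. ]
(6, 53) [460.3 -14.7 162. ]
(77, 366) [696.7 -43.1 162. ]
(300, 148) [537.5 164.4 162. ]
(298, 312) [664.1 147.9 162. ]
(280, 148) [536.2 150.7 162. ]
board [array([609.1, 280.4,  12. ]), array([638.4, 422.5,  12. ]), array([690.9, 400.4,  12. ]), array([597.2, 341.3,  12. ]), array([638.1, 314.1,  12. ]), array([596.7, 291.7,  12. ])]
pasta_board 0.73 [469. 204.] [633.1 341.4   6. ]
board_handle 0.57 [284. 234.] [647.5 124.4   6. ]
```

Emit:
step_arm(commands="0.6 -0.4 -2.8 4 0 0 0.012;0.6 -0.4 -2.8 8 0 0 0.012;0.6 -0.4 -2.8 11 0 0 0.012;0.6 -0.4 -2.8 13 0 0 0.012;0.6 -0.4 -2.8 14 0 0 0.012;0.6 -0.4 -2.8 14.8 0 0 0.012;0.6 -0.4 -2.8 14.8 0 0 0.012;0.2 -0.4 -2.8 14.8 0 0 0.012;0.2 -0.4 -2.8 14.8 0 0 0.012;0.2 -0.4 -2.8 14.8 0 0 0.012;0.2 -0.4 -2.8 14.8 0 0 0.012;0.2 -0.4 -2.8 14.8 0 0 0.012;0.2 -0.4 -2.8 14.8 0 0 0.012;0.2 -0.4 -2.8 14.8 0 0 0.012", newtons=60)

```text
time_s: 3.93
eef_pos: [599.6, 142.2, 152.1]
ee_rot: [0.001, 0.057, 0.998, -0.001]
force: [-2.0, -4.9, 4.4]
grip_width: 0.256
grip_force: 58.9
```

Emit:
step_arm(commands="0.2 0 -0.2 -0.51 0 0 0;0.2 0 -0.68 -1.5 0 0 0;0.2 0 -1.25 -2.44 0 0 0;0.2 0 -1.92 -3.32 0 0 0;0.2 0 -2.67 -4.12 0 0 0;0.2 0 -3.49 -4.85 0 0 0;0.2 0 -4.38 -5.49 0 0 0;0.2 0 -5.34 -6.04 0 0 0;0.2 0 -6.34 -6.49 0 0 0;0.2 0 -7.38 -6.83 0 0 0;0.2 0 -8.46 -7.08 0 0 0;0.2 0 -9.55 -7.21 0 0 0;0.2 0 -10.65 -7.23 0 0 0;0.2 0 -11.74 -7.15 0 0 0;0.2 0 -12.82 -6.95 0 0 0;0.2 0 -13.88 -6.65 0 0 0;0.2 0 -14.9 -6.24 0 0 0;0.2 0 -15.88 -5.74 0 0 0;0.2 0 -16.8 -5.14 0 0 0;0.2 0 -17.6 -4.5 0 0 0", newtons=60)

```text
time_s: 5.6
eef_pos: [578.6, -31.6, 197.7]
ee_rot: [0.0, 0.057, 0.998, 0.0]
force: [-11.1, 52.1, 64.2]
grip_width: 0.252
grip_force: 67.5
```

Emit:
step_arm(commands="0.2 0 -0.2 0.2 0 0 0;0.2 0 -0.2 0.2 0 0 0")

```text
time_s: 5.77
eef_pos: [578.7, -31.0, 198.2]
ee_rot: [0.001, 0.056, 0.998, 0.002]
force: [-14.4, 17.3, 27.6]
grip_width: 0.253
grip_force: 63.4
```

Emit:
step_arm(commands="0.5 0 0.2 -0.2 0 0 0;0.5 0 0.2 -0.2 0 0 0;0.6 0 0.2 -0.2 0 0 0;0.6 0 0.2 -0.2 0 0 0;0.6 0 0.2 -0.2 0 0 0;0.6 0 0.2 -2 0 0 0;0.6 0 0.2 -5 0 0 0;0.6 0 0.2 -9 0 0 0;0.6 0 0.2 -12 0 0 0;0.6 0 0.2 -12 0 0 0")

```text
time_s: 6.6
eef_pos: [580.6, -32.1, 319.7]
ee_rot: [0.005, 0.056, 0.998, -0.001]
force: [-0.8, -0.3, -0.5]
grip_width: 0.597
grip_force: 0.0
```

```bash
python3 - <<'E'
from h import *
s=sense(); print(s["joints"].round(2),s["eef_pos"].round(1),s["force"].round(1))
save("top","t1")
for l,z in [("tray_lip",209),("tray_floor",172)]:
    for x in spot_point("top",l)[:1]: print(l,round(x["score"],2),atz("top",x["xy"],z).round(1))
for h in [155,-25]:
    a=np.deg2rad(h); y=np.array([np.cos(a),np.sin(a),0]); Z=np.array([0,0,-1.]); Rt=R.from_matrix(np.c_[np.cross(y,Z),y,Z])
    print(h,rel([614,303,230],Rt))
E
```

```text
[-0.26  0.4   1.19 -0.    1.54 -1.71] [580.6 -32.1 319.7] [-0.8 -0.3 -0.5]
tray_lip 0.56 [580.3 -33.4 209. ]
tray_floor 0.84 [ 573.4 -121.2  172. ]
155 (array([ 0.29, 33.66,  8.23]), array([ 1.000e-03, -1.000e-03, -1.247e+00]))
-25 (array([ 0.29, 33.66,  8.23]), array([-1.000e-03, -1.000e-03,  1.894e+00]))
```

Emit:
step_arm(commands="0.6 0.3 8 0 0 0 0.3;0.6 0.3 16 0 0 0 0.6;0.6 0.3 24 1 0 0 0.9;0.6 0.3 34 5 0 0 1.2;0.6 0.3 34 8 0 0 1.5;0.6 0.3 34 8 0 0 1.894;0.6 0.3 34 8 0 0 1.894;0.6 0.3 34 8 0 0 1.894;0.6 0.3 34 8 0 0 1.894;0.6 0.3 34 8 0 0 1.894;0.6 0.3 34 8 0 0 1.894;0.6 0.3 34 8 0 0 1.894;0.6 0.3 34 8 0 0 1.894;0.6 0.3 34 8 0 0 1.894;0.6 0.3 34 8 0 0 1.894;0.6 0.3 34 8 0 0 1.894;0.6 0.3 34 8 0 0 1.894;0.6 0.3 34 8 0 0 1.894;0.6 0.3 34 8 0 0 1.894")

```text
time_s: 8.33
eef_pos: [614.4, 306.4, 232.2]
ee_rot: [-0.0, 0.843, 0.538, -0.001]
force: [-0.4, -0.4, -0.2]
grip_width: 0.6
grip_force: 0.0
```

```bash
python3 - <<'E'
from h import *
im=save("wrist","w2"); s=sense(); print(s["eef_pos"].round(1),s["joints"].round(2))
o=spot_point("wrist","pasta_board");hd=spot_point("wrist","board_handle")
print([(x["score"],atz("wrist",x["xy"],0).round(1)) for x in o[:2]],[(x["score"],atz("wrist",x["xy"],6).round(1)) for x in hd[:2]])
t=trace("wrist","pasta_board")
for x in t[:1]:
    m=x["mask"]; v,u=np.nonzero(m); print(x["score"],m.sum())
    P=np.array([atz("wrist",(a,b),10)[:2] for a,b in zip(u[::5],v[::5])]).astype(np.float32)
    r=cv2.minAreaRect(P); print(r, cv2.boxPoints(r).round(1))
    c=P.mean(0); w,V=np.linalg.eigh(np.cov(P.T)); print(c,V[:,1])
E
```

```text
[614.4 306.4 232.6] [0.29 0.7  0.94 0.   1.5  0.73]
[(0.71, array([639.7, 348.5,   0. ]))] [(0.89, array([616.3, 306. ,   6. ]))]
0.66 9009
((638.41162109375, 348.3609313964844), (139.08450317382812, 63.61509704589844), 66.61576843261719) [[581.6 297.2]
 [640.  271.9]
 [695.2 399.6]
 [636.8 424.8]]
[644.14685 361.93527] [0.39559131 0.91842665]
```

View pics/w2.png

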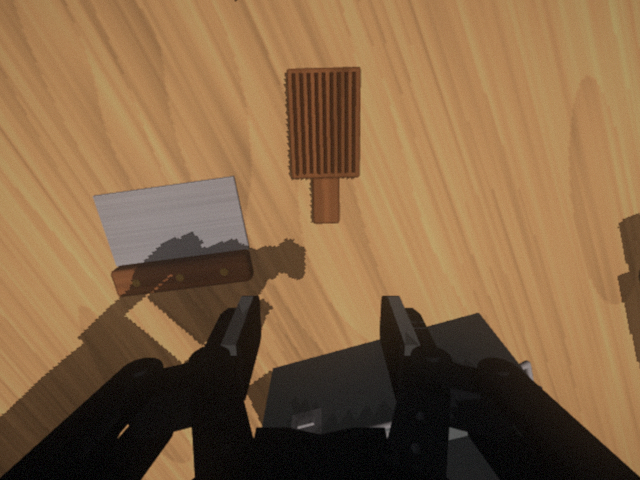

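Emit:
step_arm(commands="0.6 0.1 0.5 4 0 0 -0.026;0.6 0.1 0.5 8 0 0 -0.026;0.6 0.1 0.5 12 0 0 -0.026;0.6 0.1 0.5 15.5 0 0 -0.026;0.6 0.1 0.5 18.5 0 0 -0.026;0.6 0.1 0.5 20.3 0 0 -0.026;0.6 0.1 0.5 21.2 0 0 -0.026;0.6 0.1 0.5 21.2 0 0 -0.026;0.2 0.1 0.5 21.2 0 0 -0.026;0.2 0.1 0.5 21.2 0 0 -0.026;0.2 0.1 0.5 21.2 0 0 -0.026;0.2 0.1 0.5 21.2 0 0 -0.026;0.2 0.1 0.5 21.2 0 0 -0.026;0.2 0.1 0.5 21.2 0 0 -0.026", newtons=60)

```text
time_s: 9.7
eef_pos: [620.6, 305.7, 23.7]
ee_rot: [0.001, 0.836, 0.548, 0.002]
force: [-1.4, 0.1, 6.9]
grip_width: 0.277
grip_force: 59.6
```

Emit:
step_arm(commands="0.2 0 0 -1 0 0 0;0.2 0 0 -3 0 0 0;0.2 0 0 -6 0 0 0;0.2 0 0 -9.5 0 0 0;0.2 0 0 -13 0 0 0;0.2 0 0 -17 0 0 0;0.2 0 0 -20.5 0 0 0;0.2 0 0 -22.5 0 0 0;0.2 0 0 -22.5 0 0 0;0.2 0 0 -22.5 0 0 0")

```text
time_s: 10.53
eef_pos: [619.5, 305.3, 247.6]
ee_rot: [0.0, 0.836, 0.548, 0.001]
force: [-0.6, 0.1, -2.3]
grip_width: 0.277
grip_force: 59.1
```

```bash
cat >> h.py <<'E'
C=np.array([587.8,52.3,0]); A=np.deg2rad(-96.4); BX=np.array([np.cos(A),np.sin(A),0]); BY=np.array([-np.sin(A),np.cos(A),0]); BZ=np.array([0,0,1.])
t=np.deg2rad(40); S=BX*np.cos(t)+BZ*np.sin(t); N=-BX*np.sin(t)+BZ*np.cos(t)
RF=R.from_matrix(np.c_[-S,BY,-N]); CORNER=C-50*BX+10*BZ
E
python3 - <<'E'
from h import *
im=save("wrist","w3"); p,r=pose(); print(p.round(1),sense()["grip_width"],sense()["force"])
m=trace("wrist","pasta_board"); 
if m:
    v,u=np.nonzero(m[0]["mask"]); zt=p[2]-12
    P=np.array([atz("wrist",(a,b),zt)[:2] for a,b in zip(u[::5],v[::5])]).astype(np.float32)
    rr=cv2.minAreaRect(P); print(m[0]["score"],rr)
fin=CORNER+116.4*S+23.7*N; print(fin.round(1))
print(rel(fin-15*BX+150*BZ,RF), rel(fin-15*BX+150*BZ,RF)[1])
E
```

```text
[619.1 305.2 245.7] 0.2764608432720006 [ 0.3942511  -0.23070136 -1.70419751]Traceback (most recent call last):
  File "<stdin>", line 6, in <module>
  File "h.py", line 8, in atz
    e,d=ray(cam,px); return e+d*(z-e[2])/d[2]
        ~~~^^^^^^^^
  File "h.py", line 5, in ray
    m=camera_model(cam); K=np.array(m["mtx"]); q=m["rotation"]; Rm=R.from_quat([q[1],q[2],q[3],q[0]]).as_matrix()
ValueError: time passes only in moves, steps and waits
```

View pics/w3.png

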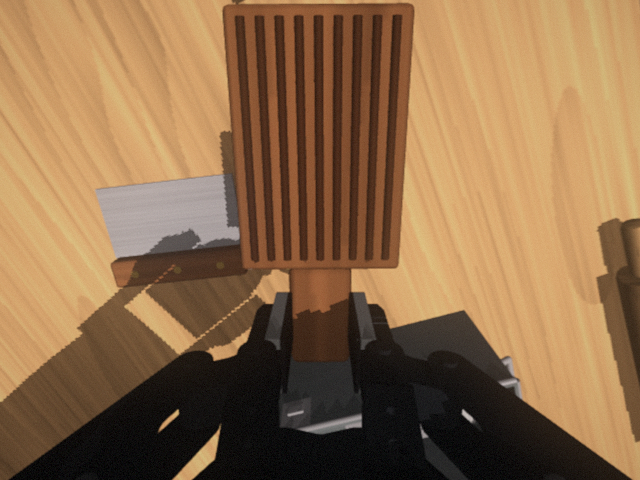

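```bash
sed -i 's/^t=np/th=np/; s/np.cos(t)/np.cos(th)/g; s/np.sin(t)/np.sin(th)/g' h.py
python3 - <<'E'
from h import *
m=camera_model("wrist"); K=np.array(m["mtx"]); q=m["rotation"]; Rc=R.from_quat([q[1],q[2],q[3],q[0]])
p,r=pose(); print(p.round(1))
obj=np.array([[-70,-32,12],[-70,32,12],[25,-32,12],[25,32,12]],float)
img=np.array([[223,6],[414,6],[242,268],[399,268]],float)
ok,rv,tv=cv2.solvePnP(obj,img,K,None); pr=cv2.projectPoints(obj,rv,tv,K,None)[0][:,0]; print(np.abs(pr-img).max())
Rb=Rc*R.from_rotvec(rv[:,0]); ob=Rc.apply(tv[:,0])+np.array(m["eye"])
print("board axes",Rb.as_matrix().round(3)); print("TCP in board",Rb.inv().apply(p-ob).round(1), "tool rot vs nominal deg",(Rb.inv()*r*R.from_matrix(np.diag([-1,1,-1])).inv()).as_rotvec(degrees=True).round(1))
fin=CORNER+116.4*S+23.7*N; print(fin.round(1))
print(rel(fin-15*BX+150*BZ,RF))
E
```

```text
[619.  305.1 244.8]
1.1024927551019346
board axes [[-0.394  0.919  0.017]
 [-0.919 -0.394  0.025]
 [ 0.03  -0.006  1.   ]]
TCP in board [46.3  0.4 27.8] tool rot vs nominal deg [ 0.2  1.6 -0.3]
[585.1  28.5 103. ]
(array([-25.28,   7.48,  -0.79]), array([-0.106, -0.691, -0.285]))
```

Emit:
step_arm(commands="0.2 -3 0.9 -0.1 -0.013 -0.086 -0.036;0.2 -6 1.8 -0.2 -0.026 -0.17 -0.07;0.2 -9.5 2.8 -0.3 -0.04 -0.26 -0.107;0.2 -12.7 3.75 -0.4 -0.053 -0.345 -0.142;0.2 -16 4.7 -0.5 -0.067 -0.437 -0.18;0.2 -19 5.6 -0.6 -0.08 -0.52 -0.214;0.2 -22 6.5 -0.7 -0.092 -0.6 -0.248;0.2 -24 7.1 -0.75 -0.1 -0.656 -0.27;0.2 -25.3 7.5 -0.8 -0.106 -0.691 -0.285;0.2 -25.3 7.5 -0.8 -0.106 -0.691 -0.285;0.2 -25.3 7.5 -0.8 -0.106 -0.691 -0.285")

```text
time_s: 11.55
eef_pos: [587.1, 43.6, 253.1]
ee_rot: [0.227, 0.701, 0.626, -0.254]
force: [-0.2, 0.2, -0.9]
grip_width: 0.277
grip_force: 59.1
```

```bash
python3 - <<'E'
from h import *
save("wrist","w4"); p,r=pose(); print(p.round(1),sense()["joints"].round(2),sense()["force"].round(1))
x=spot_point("wrist","rest"); print([(a["score"],np.round(a["xy"])) for a in x[:2]])
save("scene","s4"); x=spot_point("scene","rest"); print([(a["score"],np.round(a["xy"]),atz("scene",a["xy"],10).round(1)) for a in x[:2]],CORNER.round(1))
save("top","t4"); x=spot_point("top","rest"); print([(a["score"],np.round(a["xy"]),atz("top",a["xy"],10).round(1)) for a in x[:2]])
fin=CORNER+(116.4+5)*S+25*N
print(rel(fin-12*BX+95*BZ,RF)); print(rel(fin+30*BZ,RF)[0],rel(fin,RF)[0],rel(fin-5*S,RF)[0])
E
```

```text
[587.4  44.  253.6] [ 0.13  0.6   1.2  -0.67  1.54  0.33] [ 0.2  0.5 -1.2]
[]
[(0.78, array([370., 311.]), array([594.5, 102.8,  10. ]))] [593.4 102.   10. ]
[(0.75, array([265., 231.]), array([601.7,  99. ,  10. ]))]
(array([ 2.84, -0.08,  4.41]), array([ 0.002, -0.002, -0.002]))
[ 6.09 -0.1  10.17] [ 8.01 -0.11 12.47] [ 8.51 -0.11 12.47]
```

View pics/w4.png

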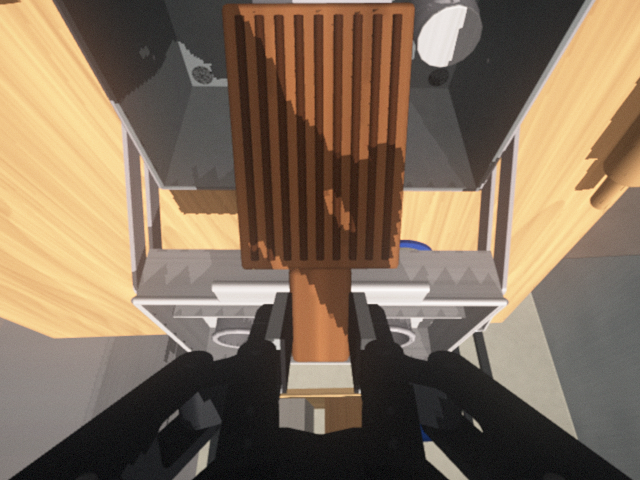

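Emit:
step_arm(commands="0.2 1.4 0 2.2 0 0 0;0.2 2.84 -0.1 4.4 0 0 0;0.2 3.9 -0.1 6.3 0 0 0;0.2 5 -0.1 8.2 0 0 0;0.2 6.1 -0.1 10.2 0 0 0;0.2 6.7 -0.1 11 0 0 0;0.2 7.3 -0.1 11.7 0 0 0;0.2 7.7 -0.1 12.1 0 0 0;0.2 7.7 -0.1 12.1 0 0 0;0.2 7.7 -0.1 12.1 0 0 0")

```text
time_s: 12.68
eef_pos: [585.1, 25.3, 112.8]
ee_rot: [0.229, 0.701, 0.626, -0.253]
force: [-0.8, 0.1, -1.8]
grip_width: 0.272
grip_force: 59.1
```

```bash
python3 - <<'E'
from h import *
p,r=pose(); print(p.round(1),sense()["force"].round(1),sense()["joints"].round(2))
rr=p-CORNER; print("rest coords TCP",(rr@S).round(1),(rr@BY).round(1),(rr@N).round(1))
E
```

```text
[585.1  25.3 112.8] [-0.8  0.1 -1.8] [ 0.1   0.73  1.37 -0.71  1.3   0.5 ]
rest coords TCP 125.2 0.4 29.2
```

Emit:
step_arm(commands="0.2 0.15 0 0.15 0 0 0;0.2 0.3 0 0.3 0 0 0;0.2 0.3 0 0.45 0 0 0;0.2 0.3 0 0.45 0 0 0")

```text
time_s: 13.02
eef_pos: [584.6, 24.3, 106.6]
ee_rot: [0.228, 0.701, 0.626, -0.254]
force: [0.4, -0.1, -1.3]
grip_width: 0.273
grip_force: 59.1
```

Emit:
step_arm(commands="0.2 0.1 0 0.1 0 0 0;0.2 0.2 0 0.2 0 0 0;0.2 0.2 0 0.2 0 0 0")

```text
time_s: 13.27
eef_pos: [584.9, 24.7, 104.2]
ee_rot: [0.229, 0.701, 0.626, -0.254]
force: [-0.0, 2.0, 2.4]
grip_width: 0.279
grip_force: 59.5
```

Emit:
step_arm(commands="0.2 0.2 0 0 0 0 0;0.2 0.4 0 0 0 0 0;0.2 0.4 0 0 0 0 0")

```text
time_s: 13.52
eef_pos: [585.1, 26.7, 102.7]
ee_rot: [0.229, 0.701, 0.625, -0.255]
force: [-2.9, -4.0, 9.7]
grip_width: 0.278
grip_force: 59.6
```

```bash
python3 - <<'E'
from h import *
p,r=pose(); f=sense()["force"]; print(p.round(1),f.round(1),"S,N force",(f@S).round(1),(f@N).round(1))
rr=p-CORNER; print("rest coords TCP",(rr@S).round(1),(rr@BY).round(1),(rr@N).round(1))
E
```

```text
[585.1  26.7 102.7] [-2.9 -4.   9.7] S,N force 9.5 4.7
rest coords TCP 117.6 0.2 22.3
```

Emit:
step_arm(commands="0.45 0 0 0 0 0 0;0.45 0 0 0 0 0 0;0.45 0 0 0 0 0 0;0.45 0 0 0 0 0 0;0.45 0 0 -1 0 0 0;0.45 0 0 -2 0 0 0;0.45 0 0 -4 0 0 0;0.45 -1 0 -6 0 0 0;0.45 -3 0 -8.5 0 0 0;0.45 -5.5 0 -11.5 0 0 0;0.45 -8 0 -14.5 0 0 0;0.45 -8 0 -15.5 0 0 0;0.45 -8 0 -15.5 0 0 0")

```text
time_s: 14.6
eef_pos: [589.6, 67.1, 275.5]
ee_rot: [0.23, 0.702, 0.626, -0.251]
force: [-0.1, 0.3, -0.3]
grip_width: 0.444
grip_force: 0.0
```

```bash
python3 - <<'E'
from h import *
save("wrist","w5"); p,r=pose(); print(p.round(1),sense()["force"].round(1))
o=spot_point("wrist","pasta_board"); 
B=CORNER+70*S; H=CORNER+117*S+6*N
print([(x["score"],np.round(x["xy"]),atz("wrist",x["xy"],B[2]).round(1)) for x in o[:1]],B.round(1))
save("scene","s5"); o=spot_point("scene","pasta_board"); print([(x["score"],atz("scene",x["xy"],B[2]).round(1)) for x in o[:1]])
o=spot_point("scene","board_handle"); print([(x["score"],atz("scene",x["xy"],H[2]).round(1)) for x in o[:1]],H.round(1))
a=np.deg2rad(83.6); y=-BX; Z=-BZ; Rt=R.from_matrix(np.c_[np.cross(y,Z),y,Z])
T=np.array([580.6,-32.1,320]); print(rel(T,Rt))
E
```

```text
[589.   66.6 272.6] [ 0.3  0.6 -1.4]
[(0.8, array([317.,  52.]), array([584.3,  49. ,  55. ]))] [587.4  48.7  55. ]
[(0.88, array([587.3,  50.4,  55. ]))]
[(0.92, array([586.1,  10.5,  89.8]))] [583.8  16.8  89.8]
(array([-10.72,   0.3 ,   2.45]), array([-0.546,  0.545, -1.501]))
```

View pics/w5.png

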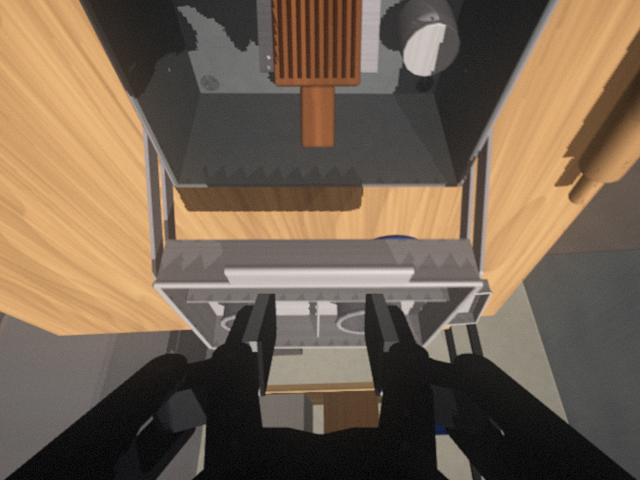

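Emit:
step_arm(commands="0.6 -4 0 -2 -0.04 0.04 -0.11;0.6 -7 0.1 -1 -0.08 0.08 -0.22;0.6 -10 0.2 1 -0.12 0.12 -0.33;0.6 -10.7 0.3 2.4 -0.16 0.16 -0.44;0.6 -10.7 0.3 2.4 -0.2 0.2 -0.55;0.6 -10.7 0.3 2.4 -0.24 0.24 -0.66;0.6 -10.7 0.3 2.4 -0.28 0.28 -0.77;0.6 -10.7 0.3 2.4 -0.32 0.32 -0.88;0.6 -10.7 0.3 2.4 -0.36 0.36 -0.99;0.6 -10.7 0.3 2.4 -0.4 0.4 -1.1;0.6 -10.7 0.3 2.4 -0.44 0.44 -1.21;0.6 -10.7 0.3 2.4 -0.48 0.48 -1.32;0.6 -10.7 0.3 2.4 -0.52 0.52 -1.43;0.6 -10.7 0.3 2.4 -0.546 0.545 -1.501;0.6 -10.7 0.3 2.4 -0.546 0.545 -1.501;0.6 -10.7 0.3 2.4 -0.546 0.545 -1.501;0.6 -10.7 0.3 2.4 -0.546 0.545 -1.501")

```text
time_s: 16.27
eef_pos: [580.7, -31.4, 321.3]
ee_rot: [0.001, 0.057, 0.998, -0.0]
force: [0.5, 0.2, -0.2]
grip_width: 0.601
grip_force: 0.0
```

```bash
python3 - <<'E'
from h import *
save("wrist","w6"); p,r=pose(); print(p.round(1),sense()["force"].round(1))
for l,z in [("tray_lip",209),("tray_floor",172),("cutter_big",172),("cutter_small",172)]:
    for x in spot_point("wrist",l)[:1]: print(l,round(x["score"],2),atz("wrist",x["xy"],z).round(1))
y=-BX; Z=-BZ; Rt=R.from_matrix(np.c_[np.cross(y,Z),y,Z])
print(rel([579.2,-31,198.5],Rt))
print((C+(174-94)*BX).round(1))
E
```

```text
[580.7 -31.3 321.5] [-0.4 -0.4 -0.2]
tray_lip 0.64 [575.4 -28.4 209. ]
tray_floor 0.77 [ 565.6 -119.1  172. ]
cutter_big 0.97 [ 610.9 -145.6  172. ]
cutter_small 0.89 [ 491.5 -145.7  172. ]
(array([2.000e-01, 1.000e-02, 1.234e+01]), array([ 0.   ,  0.003, -0.   ]))
[578.9 -27.2   0. ]
```

Emit:
step_arm(commands="0.6 0.2 0.1 4 0 0 0;0.6 0.2 0.1 8 0 0 0;0.6 0.2 0.1 10.5 0 0 0;0.6 0.2 0.1 11.7 0 0 0;0.6 0.2 0.1 12.4 0 0 0;0.6 0.2 0.1 12.4 0 0 0;0.2 0.2 0.1 12.4 0 0 0;0.2 0.2 0.1 12.4 0 0 0;0.2 0.2 0.1 12.4 0 0 0;0.2 0.2 0.1 12.4 0 0 0;0.2 0.2 0.1 12.4 0 0 0;0.2 0.2 0.1 12.4 0 0 0;0.2 0.2 0.1 12.4 0 0 0", newtons=70)

```text
time_s: 17.6
eef_pos: [579.9, -30.8, 199.3]
ee_rot: [0.003, 0.056, 0.998, -0.001]
force: [-1.6, -2.2, 6.6]
grip_width: 0.251
grip_force: 68.4
```

Emit:
step_arm(commands="0.2 0 0.61 -0.48 0 0 0;0.2 0 1.53 -1.08 0 0 0;0.2 0 2.51 -1.58 0 0 0;0.2 0 3.53 -1.99 0 0 0;0.2 0 4.59 -2.29 0 0 0;0.2 0 5.67 -2.49 0 0 0;0.2 0 6.76 -2.57 0 0 0;0.2 0 7.86 -2.55 0 0 0;0.2 0 8.95 -2.42 0 0 0;0.2 0 10.03 -2.17 0 0 0;0.2 0 11.07 -1.83 0 0 0;0.2 0 12.07 -1.38 0 0 0;0.2 0 13.03 -0.83 0 0 0;0.2 0 13.92 -0.19 0 0 0;0.2 0 14.74 0.54 0 0 0;0.2 0 15.49 1.34 0 0 0;0.2 0 16.16 2.22 0 0 0;0.2 0 16.73 3.16 0 0 0;0.2 0 17.21 4.15 0 0 0;0.2 0 17.41 4.66 0 0 0")

```text
time_s: 19.27
eef_pos: [601.1, 142.1, 152.1]
ee_rot: [0.005, 0.056, 0.998, -0.0]
force: [0.2, -14.9, 42.4]
grip_width: 0.252
grip_force: 75.7
```

Emit:
step_arm(commands="0.2 0 0.05 0.15 0 0 0;0.2 0 0.1 0.3 0 0 0;0.2 0 0.1 0.3 0 0 0")

```text
time_s: 19.52
eef_pos: [601.2, 142.0, 152.5]
ee_rot: [0.005, 0.056, 0.998, -0.001]
force: [-1.5, -9.2, 20.3]
grip_width: 0.251
grip_force: 71.9
```

Emit:
step_arm(commands="0.6 0 0 0 0 0 0;0.6 0 0 0 0 0 0;0.6 0 0 0 0 0 0;0.6 0 0 0 0 0 0;0.6 0 0 -2 0 0 0;0.6 0 0 -5 0 0 0;0.3 0 0 -6 0 0 0;0 0 0 -6 0 0 0;0 0 0 -6 0 0 0;0 0 0 -6 0 0 0;0 0 0 -6 0 0 0;0 0 0 -6 0 0 0")

```text
time_s: 20.52
eef_pos: [598.5, 143.6, 207.0]
ee_rot: [0.0, 0.056, 0.998, 0.0]
force: [-1.1, -0.2, -0.6]
grip_width: -0.002
grip_force: 0.0
```

Emit:
step_arm(commands="0 0 0 1 0 0 0;0 0 0 2 0 0 0;0 0 0 2.7 0 0 0;0 0 0 3 0 0 0;0 0 0 3.3 0 0 0;0 0 0 3.3 0 0 0")

```text
time_s: 21.02
eef_pos: [598.8, 143.7, 178.6]
ee_rot: [0.002, 0.056, 0.998, 0.0]
force: [-12.1, -1.8, 26.8]
grip_width: 0.002
grip_force: 13.6
```

Emit:
step_arm(commands="0 0 0 0.3 0 0 0;0 0 0 0.4 0 0 0;0 0 0 0.4 0 0 0")

```text
time_s: 21.27
eef_pos: [599.1, 143.7, 178.2]
ee_rot: [0.004, 0.056, 0.998, 0.0]
force: [-22.3, -3.8, 49.7]
grip_width: 0.002
grip_force: 24.8
```

Emit:
step_arm(commands="0 0 0 -1 0 0 0;0 0 0 -4 0 0 0;0 0 0 -8 0 0 0;0 0 0 -12 0 0 0;0 0 1 -15 0 0 0;0 0 4 -16 0 0 0;0 0 7 -16 0 0 0;0 0 7 -16 0 0 0")

```text
time_s: 21.93
eef_pos: [606.2, 217.4, 330.7]
ee_rot: [0.002, 0.054, 0.999, 0.001]
force: [-0.2, -0.2, -0.8]
grip_width: -0.001
grip_force: 0.0
```

```bash
python3 - <<'E'
from h import *
print(pose()[0].round(1),sense()["force"].round(1))
im=save("scene","s7"); 
for c in ["scene","top"]:
    if c=="top": capture("top")
    for l,z in [("tray_lip",162),("tray_floor",125),("cutter_big",125),("cutter_small",125),("scraper",0)]:
        for x in spot_point(c,l)[:1]: print(c,l,round(x["score"],2),np.round(x["xy"],1),atz(c,x["xy"],z).round(1))
cv2.imwrite("pics/s7c.png",cv2.resize(im[180:380,250:450,::-1],(600,600),interpolation=2))
E
```

```text
[606.2 217.4 330.7] [-0.2 -0.2 -0.8]
scene tray_lip 0.76 [389.6 275.7] [608.8 143.8 162. ]
scene tray_floor 0.56 [349.6 260.8] [591.   48.5 125. ]
scene cutter_big 0.75 [325.  270.3] [637.5  23.7 125. ]
scene cutter_small 0.72 [366.4 235. ] [513.5  37.9 125. ]
scene scraper 0.86 [494.8 322.4] [467.8 321.2   0. ]
top tray_lip 0.86 [241.7 224.1] [604.7 140.6 162. ]
top tray_floor 0.87 [281.2 228.6] [596.6  47.4 125. ]
top cutter_big 0.55 [291.3 213.8] [633.7  22.  125. ]
top cutter_small 0.68 [293.3 260.5] [516.6  17.6 125. ]
```

View pics/s7c.png

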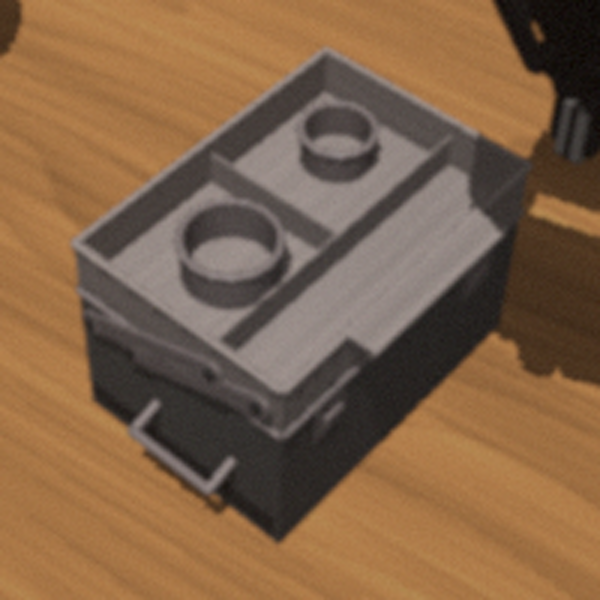

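The cropped scene picture shows the tray sitting home on the box, flush with its front wall. Both cutters are in their rear cells (crop about (232,250) and (338,140)), and the gripper is clear at the right.

```bash
python3 -c "
from rig import *
print(finish_job())"
```

```text
the job is handed in; nothing more can be done
None
```

The job is handed in at about 22 s of the 72 s: the board leans on the rest with its foot in the lip and ridges showing, the tray was pressed fully home over it, and both cutters are still in the tray.

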